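# Turn the parcel key box round the brass post

## Robot

A 6-joint arm with a two-finger parallel gripper is mounted at the origin on the work surface. World frame = base frame: x ahead of the robot, y to its left, z up, the work surface at z = 0. Lengths are in m, angles in rad, forces in N, time in s.
With the tool pointing down it reaches from about 0.25 to 0.725 m from the base axis. Payload 4 kg.
Tool frame: the origin (TCP) lies on the centre line of the jaws, within the pads' length; the fingertips stand 25 mm ahead of it and the grasp point (between the pads) lies 6 mm ahead of it; x points along the fingers, y is the direction in which the jaws open and shut, and the axes are right-handed (so a half turn about x gives the same grasp; the last joint's range is limited). The gripper opens to 85 mm and grips with 20 to 120 N. Pads are 22 mm wide; open, the fingers measure 114 mm over their backs; the gripper's body (76 mm by 85 mm) begins 54 mm behind the grasp point. The pads swing forward as they close: fully open they stand 13 mm farther back than shut.
Start: joints at [1.175, 0.241, 0.005, 1.335, 0, 1.571], TCP at [0.193, 0.461, 0.256] pointing down, gripper open.
Joint ranges: [-2.72, 2.72], [-1.05, 1.87], [-1.09, 1.28], [-1.99, 2.15], [-1.42, 1.44], [-3.14, 3.14]. Speed limits (rad/s): [2.79, 2.79, 3.14, 3.14, 3.14, 3.14].

## Interface

Orientations are given as a unit quaternion [w, x, y, z].
In Python, from rig import bot gives the robot as it stands.
- The arm moves only by the tool step_arm, never from a script. Its argument "commands" is one flat list of numbers, 7 for each row, row after row: the shift along the tool's x, y, z in mm, then the turn, a rotation vector about the tool's x, y, z in degrees, then the gripper's target within -1 to 1 (shut at 1, half-way at 0, fully open at -1). In form: [dx, dy, dz, wx, wy, wz, jaw, dx, dy, dz, wx, wy, wz, jaw, ...]. A call has 1 to 8 rows; each row shifts and turns the commanded pose from where the row before left it, along the tool's axes as they then stand; what a row does not reach is not made up. A row lasts 1/12 s, in which the tool goes at most 41.7 mm and 7.16 degrees, less where a joint would pass 70% of its speed; a pose out of reach is approached as far as the arm can. A call is refused whole if a number of a shift passes 41.7 or a number of a turn 7.16, either way. A call with a gripper value outside its range is refused whole. The fingers move at their own pace and stop on an object; the grip force is fixed at half the most. Time passes only in rows, so rows that do not move let the fingers close. It gives the time, the measured TCP pose, the force and the opening at its end, in the units of the state.
- bot.get_obs(): the state, without advancing time (a new reading comes with each control period).
- bot.camera(name): name is "scene" or "top"; returns the picture (420x560x3 uint8, red, green, blue); there is no depth.
- bot.camera_info(name): a dict with "fx", "fy", "cx", "cy" (pixels), "world_from_camera" (4x4, takes a point from camera to world coordinates). Camera axes: x right, y up, looking along -z (the intrinsics and any distortion apply to the point x, -y, -z); pixel columns grow to the right and rows downward; lengths in m; the calibration is good to about 2 mm. A picture is of the moment at which its call begins. camera_info takes no time and is no camera call.
- bot.finish_job(): hands the job in, once; it reports no verdict.
The state is a dict: "time_s": time; "qpos": joint angles; "joint_vel": joint speeds; "joint_torque": joint torques, N m; "tool_pos": TCP position; "tcp_rot": TCP orientation; "force": force on the tool from outside, world axes, zero at the start; "ft_torque": the same for the moment, N m; "gripper_width": finger opening in m.
Only numpy, scipy, OpenCV 4.12 (cv2) and the standard library are available. Lean on these libraries where they do the work, as an engineer would, in place of code of your own. Each camera call takes 0.05 s, during which the arm holds its last target. There are 200 camera calls.

## Task

Push the square cedar key box against the fixed brass post and, keeping it pressed on the post as it swings round, turn it a quarter turn so that its steel lock cylinder faces the round brass doorbell plate. Slide it flat on the shelf without lifting or tipping it, leave it standing right beside the post and well clear of the doorbell plate, and leave the cedar shoe tree block where it lies.

Things in the scene. Friction and masses are not known exactly. Their poses are not given: they have to be found in the camera images.
- box: Loose closed cedar key box, 90 x 90 x 50 mm high, about 0.25-0.5 kg. A steel lock cylinder, 24 mm across, stands 9 mm out of the middle of one side, 22 mm up. Origin: centre of underside; +x out through the lock side, +z up. At the start the post is 5-30 mm off its -y side, near that side's -x end; push its +y side towards the post and it swings clockwise (from above), lock towards the plate.
- post: The fixed brass post: round, 20 mm in diameter, with a 24 mm cap from 55 to 61 mm above the shelf. Origin: centre of its foot, on the shelf. It does not move. Its axes mean nothing.
- bell: The round brass push-button doorbell plate, fixed flat on the shelf: 72 mm in diameter, 6 mm thick, with a 28 mm button in the middle, 12 mm high in all. Origin: centre of its underside. It lies 190 to 235 mm from the post, beyond it as seen from the robot. Its axes mean nothing.
- shoetree: Bystander: a loose cedar shoe tree block, 132 mm long, 56 mm wide and 40 mm high, with one rounded end and a small steel knob on the other; oblong, without a lock. Origin: on the underside, near the middle; +x towards the rounded end.
There are look-alikes about, which are no part of the job. What is shaped like the box but purple is not meant.

How it is judged:
On the way:
1. the box presses on the post while it is part of the way round (the doorbell plate 80 to 210 mm to the side of the lock's line of sight) (contact force between box and post above 0.3 N and y of bell in the frame of box between -0.21 and -0.08 m), for 0.1 s.
At the end, for the whole second after the job is handed in: the box stands flat and at rest on the shelf, its lock facing the doorbell plate (the line straight out of the lock passes within 45 mm of the plate's centre), its centre within 100 mm of the post's and at least 105 mm short of the plate's centre; the shoe tree block within 20 mm of where it lay (y of bell in the frame of box between -0.045 and 0.045 m and x of bell in the frame of box above 0.105 m and horizontal distance between box and post below 0.1 m and height (world z) of box below 0.008 m and angle between box's own z axis and vertical below 0.1 rad and linear speed of box below 0.02 m/s and angular speed of box below 0.1 rad/s and distance of shoetree from where it was at the start of the episode below 0.02 m); the robot touches nothing.
It fails at once if the box is lifted or tipped (height (world z) of box above 0.02 m or angle between box's own z axis and vertical above 0.35 rad).
It fails at once if the cedar shoe tree block is pushed away (distance of shoetree from where it was at the start of the episode above 0.025 m).
It also fails if it takes over 40 s, if anything falls off the work surface, if the arm or the gripper's body presses on something with over 40 N, if the wrist force passes 120 N, or if a joint passes its speed limit or range.

## Working session

There is one attempt and no reset: what is moved stays moved. The work goes in short steps, Python scripts to look and compute and a tool call to move; the robot and the scene stay as the last step left them, time stands still between calls to the robot, and variables do not carry over. Pictures are saved under pics/ and viewed, about 8 in all and at most 12, crops included, and the job is handed in when it is done.

Besides the shell and the picture viewer there is one more tool, called after "Request:" by a JSON object that holds its "op" and its "data". step_arm: Moves the arm, as the interface text tells. Its arguments: {"type":"object","properties":{"commands":{"type":"array","items":{"type":"number"}}},"required":["commands"]}

```bash
mkdir -p pics
cat > h.py <<'E'
from rig import bot
import numpy as np, cv2
def snap(n,f):
    im=bot.camera(n); cv2.imwrite('pics/'+f,im[:,:,::-1]); return im
def ray(n,u,v,z):
    c=bot.camera_info(n); T=np.array(c["world_from_camera"])
    d=T[:3,:3]@np.array([(u-c["cx"])/c["fx"],-(v-c["cy"])/c["fy"],-1]); o=T[:3,3]
    return (o+d*(z-o[2])/d[2]).round(4)
E
python3 - <<'E'
from h import *
snap("top","t0.png");snap("scene","s0.png")
for n in("top","scene"):print(bot.camera_info(n))
print(bot.get_obs())
E
```

```text
{'fx': 512.6187857179103, 'fy': 512.6187857179103, 'cx': 271.3632130512149, 'cy': 213.864952589057, 'world_from_camera': array([[ 0.00107736,  0.99747468, -0.07101484,  0.5583773 ],
       [-0.999641  ,  0.00297543,  0.02662745,  0.0027729 ],
       [ 0.02677151,  0.07096066,  0.99711979,  0.88483242],
       [ 0.        ,  0.        ,  0.        ,  1.        ]])}
{'fx': 397.57748092941284, 'fy': 397.57748092941284, 'cx': 280.3572358814113, 'cy': 207.45525222218004, 'world_from_camera': array([[ 0.72955984, -0.4162953 ,  0.54262387,  0.99602835],
       [ 0.68361535,  0.46744323, -0.56050592, -0.38218914],
       [-0.02030988,  0.77986862,  0.62561366,  0.49383314],
       [ 0.        ,  0.        ,  0.        ,  1.        ]])}
{'time_s': 0.1, 'qpos': array([ 1.17499534e+00,  2.41321085e-01,  3.86833428e-03,  1.33521125e+00,
       -1.35957990e-05,  1.57076695e+00]), 'joint_vel': array([ 0.00029114,  0.00074033,  0.00319877,  0.00120102, -0.00089675,
       -0.00069989]), 'joint_torque': array([ 4.78263810e-04, -3.73137653e+01,  2.53010452e+01,  1.09112376e-02,
        5.92276683e-05,  3.83555673e-06]), 'tool_pos': array([0.19257714, 0.46086383, 0.25551379]), 'tcp_rot': array([ 0.69318175,  0.13836651,  0.693432  , -0.13966327]), 'force': array([-0.22912026,  0.11577809,  0.41501139]), 'ft_torque': array([-0.03317018, -0.05596622, -0.02283421]), 'gripper_width': 0.08556164487650321}
```

View pics/t0.png

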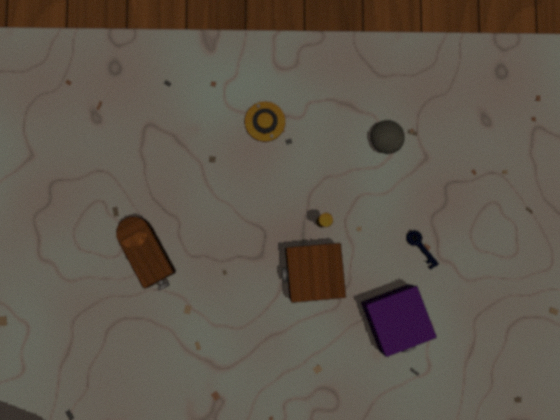

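View pics/s0.png

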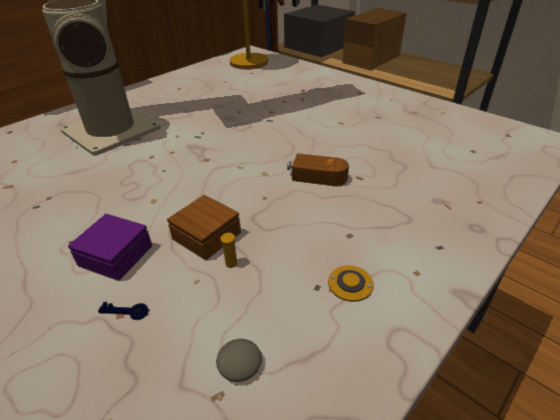

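Run:
```python
from h import *
im=cv2.imread('pics/t0.png'); c=cv2.resize(im[200:320,250:370],None,fx=5,fy=5,interpolation=cv2.INTER_CUBIC)
c=cv2.convertScaleAbs(c,alpha=1.8); cv2.imwrite('pics/c0.png',c)
hsv=cv2.cvtColor(im,cv2.COLOR_BGR2HSV)
m=cv2.inRange(hsv,(3,120,40),(16,255,255)); m[:40]=0
cs,_=cv2.findContours(m,0,2)
for k in cs:
    if cv2.contourArea(k)>500:
        r=cv2.minAreaRect(k); p=cv2.boxPoints(r); print('wood',r,[list(ray("top",*q,0.05)[:2]) for q in p])
m=cv2.inRange(hsv,(17,120,60),(32,255,255)); cs,_=cv2.findContours(m,0,2)
for k in cs:
    if cv2.contourArea(k)>60: 
        (u,v),rr=cv2.minEnclosingCircle(k); print('brass',u,v,rr,ray("top",u,v,0.061),ray("top",u,v,0.006))
```

```text
wood ((315.2828674316406, 271.8721008300781), (55.16801452636719, 54.904335021972656), 84.95755004882812) [[np.float64(0.5642), np.float64(-0.0426)], [np.float64(0.5721), np.float64(-0.132)], [np.float64(0.4832), np.float64(-0.1391)], [np.float64(0.4756), np.float64(-0.0504)]]
wood ((141.64187622070312, 249.39100646972656), (71.05882263183594, 33.47058868408203), 61.927513122558594) [[np.float64(0.5975), np.float64(0.2412)], [np.float64(0.6232), np.float64(0.1943)], [np.float64(0.522), np.float64(0.1388)], [np.float64(0.4969), np.float64(0.1856)]]
brass 325.32757568359375 219.55172729492188 7.256354331970215 [ 0.6081 -0.1064  0.061 ] [ 0.6114 -0.1137  0.006 ]
brass 264.6867980957031 121.0934066772461 20.364301681518555 [ 0.7688 -0.0082  0.061 ] [ 0.7829 -0.0089  0.006 ]
```

View pics/c0.png

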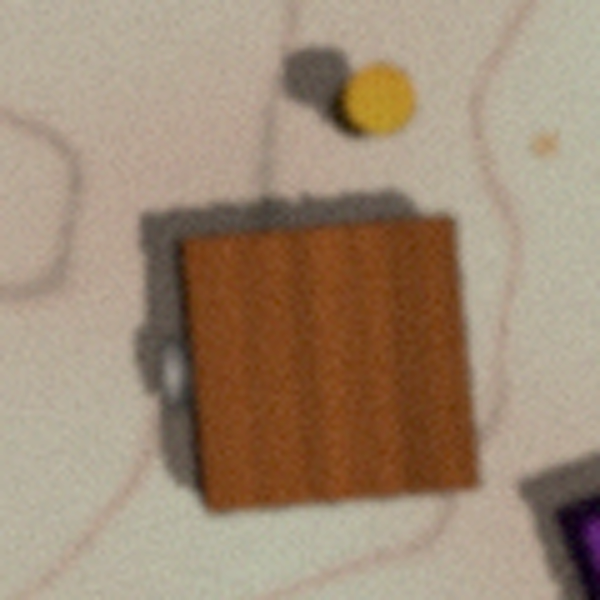

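The wooden box at px (315,272) has the steel lock at about px (285,274). It's a square cedar box next to the post, so it is the one meant. The purple box at (400,320) is the look-alike, and the oblong at (142,249) is the shoe tree.

My plan is to push with both half-open fingertips flat on the box's near side, then swing it around the post.

```bash
cat >> h.py <<'E'
from scipy.spatial.transform import Rotation as R
def pose():
    o=bot.get_obs(); w=o["tcp_rot"]; return o,np.array(o["tool_pos"]),R.from_quat([w[1],w[2],w[3],w[0]])
def plan(way):  # way: list of x,y,z(mm),yaw of tool y; prints tool-frame rows
    o,p,r=pose(); p=p*1000
    print("t",o["time_s"],"p",p.round(1),"F",np.round(o["force"],1),"x",r.as_matrix()[:,0].round(3),"yaw",round(np.degrees(np.arctan2(*r.as_matrix()[[1,0],1])),1),"w",o["gripper_width"],"q6",o["qpos"][5])
    for x,y,z,a in way:
        c,s=np.cos(np.radians(a)),np.sin(np.radians(a))
        r2=R.from_matrix(np.array([[0,c,s],[0,s,-c],[-1,0,0]]))
        t=np.array([x,y,z])
        print(r.inv().apply(t-p).round(1),(r.inv()*r2).as_rotvec(degrees=True).round(1)); p,r=t,r2
E
python3 - <<'E'
from h import *
plan([(427,-89,256,95),(427,-89,43,95)])
plan([(427,-89,256,-85)])
E
```

```text
t 0.1 p [192.6 460.9 255.5] F [-0.2  0.1  0.4] x [-0.001 -0.002 -1.   ] yaw 67.3 w 0.08556164487650321 q6 1.5707669538920264
[ 3.000e-01 -4.170e+02  4.283e+02] [-27.7  -0.    0.1]
[213.   0.   0.] [0. 0. 0.]
t 0.1 p [192.6 460.9 255.5] F [-0.2  0.1  0.4] x [-0.001 -0.002 -1.   ] yaw 67.3 w 0.08556164487650321 q6 1.5707669538920264
[ 3.000e-01 -4.170e+02  4.283e+02] [1.523e+02 1.000e-01 0.000e+00]
```

Request:
{"op": "step_arm", "data": {"commands": [0,-26,26.8,0,0,0,0,0,-26,26.8,0,0,0,0,0,-26,26.8,0,0,0,0,0,-26,26.8,0,0,0,0,0,-26,26.8,0,0,0,0,0,-26,26.8,0,0,0,0,0,-26,26.8,0,0,0,0,0,-26,26.8,0,0,0,0]}}

```text
time_s: 0.77
tool_pos: [0.3103, 0.185, 0.2561]
tcp_rot: [0.693, 0.139, 0.693, -0.139]
force: [1.6, -0.8, -0.5]
gripper_width: 0.0428
```

Request:
{"op": "step_arm", "data": {"commands": [0,-26,26.8,0,0,0,0,0,-26,26.8,0,0,0,0,0,-26,26.8,0,0,0,0,0,-26,26.8,0,0,0,0,0,-26,26.8,0,0,0,0,0,-26,26.8,0,0,0,0,0,-26,26.8,0,0,0,0,0,-26,26.8,0,0,0,0]}}

```text
time_s: 1.43
tool_pos: [0.4281, -0.0897, 0.2561]
tcp_rot: [0.693, 0.139, 0.693, -0.139]
force: [1.3, 0.5, 0.4]
gripper_width: 0.0427
```

Request:
{"op": "step_arm", "data": {"commands": [0,0,0,-7,0,0,0,0,0,0,-7,0,0,0,0,0,0,-7,0,0,0,0,0,0,-6.7,0,0,0,0,0,0,0,0,0,0]}}

```text
time_s: 1.85
tool_pos: [0.4277, -0.088, 0.2558]
tcp_rot: [0.706, -0.031, 0.707, 0.032]
force: [-0.1, -0.4, 0.2]
gripper_width: 0.0427
```

```bash
python3 -c "
from h import *
plan([(427,-89,256,95),(427,-89,43,95)])"
```

```text
t 1.85 p [427.7 -88.  255.8] F [-0.1 -0.4  0.2] x [-0.001  0.    -1.   ] yaw 95.1 w 0.042708154145177465 q6 -0.2918275617580556
[-0.2 -0.9 -0.8] [ 0.1 -0.1 -0. ]
[213.   0.   0.] [0. 0. 0.]
```

Request:
{"op": "step_arm", "data": {"commands": [35,0,0,0,0,0,0,35,0,0,0,0,0,0,35,0,0,0,0,0,0,35,0,0,0,0,0,0,35,0,0,0,0,0,0,25,0,0,0,0,0,0,13,0,0,0,0,0,0,0,0,0,0,0,0,0]}}

```text
time_s: 2.52
tool_pos: [0.4249, -0.087, 0.0402]
tcp_rot: [0.704, -0.029, 0.709, 0.031]
force: [-0.1, 0.0, 0.4]
gripper_width: 0.0427
```

Request:
{"op": "step_arm", "data": {"commands": [0,0,6,0,0,0,0,0,0,6,0,0,0,0,0,0,6,0,0,0,0,0,0,5,0,0,0,0,0,0,4,0,0,0,0,0,0,4,0,0,0,0,0,0,4,0,0,0,0,0,0,4,0,0,0,0]}}

```text
time_s: 3.18
tool_pos: [0.4668, -0.0844, 0.0434]
tcp_rot: [0.706, -0.031, 0.707, 0.031]
force: [-5.9, -0.9, 5.4]
gripper_width: 0.0428
```

```bash
python3 -c "
from h import *
plan([])
im=snap('top','t1.png');cv2.imwrite('pics/t1c.png',cv2.convertScaleAbs(cv2.resize(im[180:330,220:400,::-1],None,fx=4,fy=4),alpha=1.6))"
```

```text
t 3.1833 p [466.8 -84.4  43.4] F [-5.9 -0.9  5.4] x [-0.001 -0.    -1.   ] yaw 95.0 w 0.04278314116183923 q6 -0.2660871137888775
```

View pics/t1c.png

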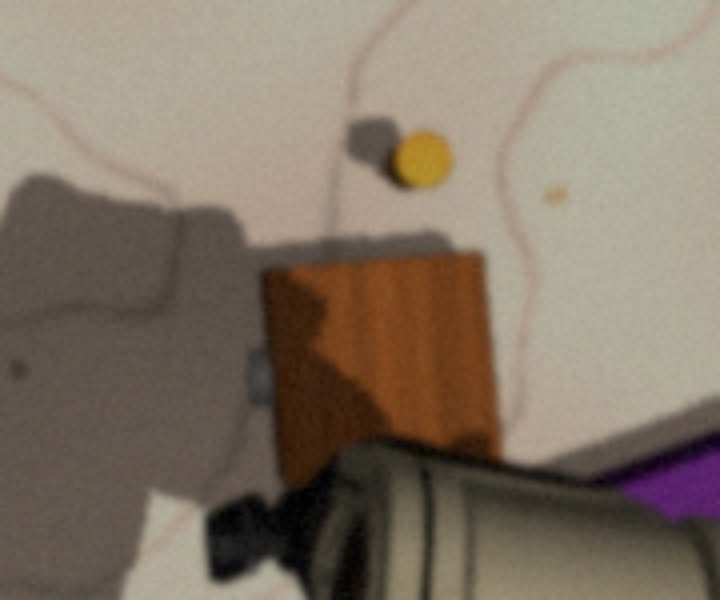

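The fingers are flat on the near side of the box. The post is at crop (423,160) and the gap is about 28 mm. I'll push on.

Request:
{"op": "step_arm", "data": {"commands": [0,0,3,0,0,0,0,0,0,3,0,0,0,0,0,0,3,0,0,0,0,0,0,3,0,0,0,0,0,0,3,0,0,0,0,0,0,3,0,0,0,0,0,0,2,0,0,0,0,0,0,2,0,0,0,0]}}

```text
time_s: 3.9
tool_pos: [0.4871, -0.0825, 0.0429]
tcp_rot: [0.705, -0.031, 0.708, 0.031]
force: [-5.5, -0.9, 2.8]
gripper_width: 0.0426
```

Request:
{"op": "step_arm", "data": {"commands": [0,0,2,0,0,0,0,0,0,1,0,0,0,0,0,0,1,0,0,0,0]}}

```text
time_s: 4.15
tool_pos: [0.4929, -0.082, 0.043]
tcp_rot: [0.706, -0.031, 0.706, 0.031]
force: [-2.0, 0.0, -2.0]
gripper_width: 0.0428
```

Request:
{"op": "step_arm", "data": {"commands": [0,0,1,0,0,0,0,0,0,1,0,0,0,0]}}

```text
time_s: 4.32
tool_pos: [0.4947, -0.0819, 0.043]
tcp_rot: [0.706, -0.031, 0.707, 0.031]
force: [-4.3, -0.5, -0.6]
gripper_width: 0.0429
```

Request:
{"op": "step_arm", "data": {"commands": [0,0,1,0,0,0,0,0,0,1,0,0,0,0]}}

```text
time_s: 4.48
tool_pos: [0.4947, -0.0818, 0.0429]
tcp_rot: [0.705, -0.031, 0.708, 0.031]
force: [-8.9, -1.3, 4.3]
gripper_width: 0.0426
```

Request:
{"op": "step_arm", "data": {"commands": [0,0,1,0,0,0,0,0,0,1,0,0,0,0]}}

```text
time_s: 4.65
tool_pos: [0.4948, -0.0818, 0.0429]
tcp_rot: [0.704, -0.031, 0.709, 0.031]
force: [-13.1, -1.6, 9.3]
gripper_width: 0.0429
```

Request:
{"op": "step_arm", "data": {"commands": [0,0,1,0,0,0,0,0,0,1,0,0,0,0]}}

```text
time_s: 4.82
tool_pos: [0.4948, -0.0817, 0.0429]
tcp_rot: [0.702, -0.031, 0.711, 0.03]
force: [-17.5, -1.6, 15.2]
gripper_width: 0.043
```

Contact with the post comes at tool x = 0.4948, with 17 N of pressing. The post lies 34 mm to the right of the tool, just outside the finger span. I'll back off and shift 12 mm right so the post falls between the two fingers.

Request:
{"op": "step_arm", "data": {"commands": [0,0,-6,0,0,0,0,0,0,-6,0,0,0,0,0,-6,0,0,0,0,0,0,-6,0,0,0,0,0,0,0,3,0,0,0,0,0,0,3,0,0,0,0,0,0,3,0,0,0,0,0,0,0,0,0,0,0]}}

```text
time_s: 5.48
tool_pos: [0.4958, -0.0945, 0.0428]
tcp_rot: [0.704, -0.031, 0.709, 0.03]
force: [-9.1, -2.6, 6.8]
gripper_width: 0.0427
```

```bash
cat >> h.py <<'E'
def rel(po=(608,-106)):
    o,p,r=pose(); M=r.as_matrix(); d=p[:2]*1000-np.array(po)
    print("D",-d@M[:2,2],"e",d@M[:2,1])
E
python3 -c "
from h import *
plan([]);rel()"
```

```text
t 5.4833 p [495.8 -94.5  42.8] F [-9.1 -2.6  6.8] x [-0.007 -0.002 -1.   ] yaw 95.0 w 0.04270882608735325 q6 -0.27289845632675835
D 110.73477745694365 e 21.159575972832386
```

Request:
{"op": "step_arm", "data": {"commands": [0,5.2,1.4,3,0,0,0,0,5.2,1.3,3,0,0,0,0,5.2,1.3,3,0,0,0,0,5.2,1.2,3,0,0,0,0,5.2,1.2,3,0,0,0]}}

```text
time_s: 5.9
tool_pos: [0.5026, -0.0682, 0.0426]
tcp_rot: [0.702, 0.062, 0.707, -0.064]
force: [-7.7, -2.9, 4.2]
gripper_width: 0.043
```

```bash
python3 -c "
from h import *
plan([]);rel()"
```

```text
t 5.9 p [502.6 -68.2  42.6] F [-7.7 -2.9  4.2] x [-0.007 -0.001 -1.   ] yaw 79.8 w 0.04297057113279771 q6 0.04438406724516391
D 110.39117474373776 e 18.521081533201063
```

Request:
{"op": "step_arm", "data": {"commands": [0,5.2,1.2,3,0,0,0,0,5.2,1.2,3,0,0,0,0,5.2,1.1,3,0,0,0,0,5.2,1.1,3,0,0,0,0,5.2,1.1,3,0,0,0,0,5.2,1.1,3,0,0,0,0,5.2,1.0,3,0,0,0]}}

```text
time_s: 6.48
tool_pos: [0.5219, -0.0357, 0.0423]
tcp_rot: [0.679, 0.189, 0.683, -0.191]
force: [-7.0, 0.3, 3.0]
gripper_width: 0.0431
```

```bash
python3 -c "
from h import *
plan([]);rel()
im=snap('top','t2.png');cv2.imwrite('pics/t2c.png',cv2.convertScaleAbs(cv2.resize(im[80:330,180:400,::-1],None,fx=2.4,fy=2.4),alpha=1.6))"
```

```text
t 6.4833 p [521.9 -35.7  42.3] F [-7.   0.3  3. ] x [-0.007  0.    -1.   ] yaw 58.8 w 0.043091028503691 q6 0.4756313685593887
D 110.0281887648481 e 15.58906746084386
```

View pics/t2c.png

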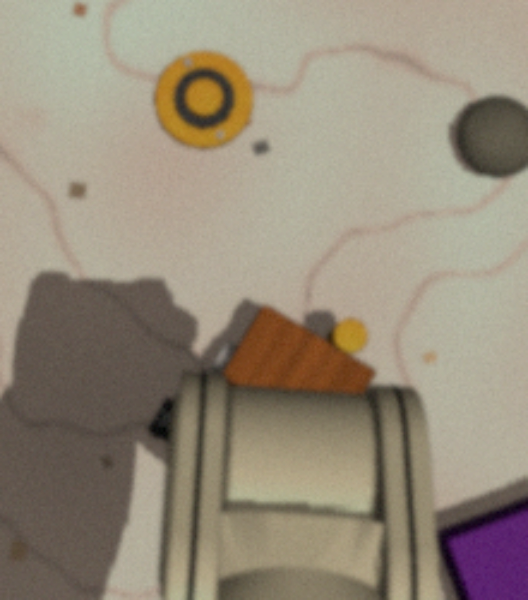

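The box is turning with the tool: its far side at crop (320,340) touches the post at (350,335), and the lock is at (222,355). I'll continue, pressing slightly more.

Request:
{"op": "step_arm", "data": {"commands": [0,5.2,1.3,3,0,0,0,0,5.2,1.2,3,0,0,0,0,5.2,1.1,3,0,0,0,0,5.2,1.1,3,0,0,0,0,5.2,1.0,3,0,0,0,0,5.2,1.0,3,0,0,0,0,5.2,1.0,3,0,0,0]}}

```text
time_s: 7.12
tool_pos: [0.5507, -0.0117, 0.0422]
tcp_rot: [0.632, 0.31, 0.638, -0.311]
force: [-7.8, 3.8, 4.3]
gripper_width: 0.0426
```

```bash
python3 -c "
from h import *
plan([]);rel()"
```

```text
t 7.1167 p [550.7 -11.7  42.2] F [-7.8  3.8  4.3] x [-0.008  0.003 -1.   ] yaw 37.9 w 0.04261491240518114 q6 0.8868596725652252
D 109.65117926490382 e 12.729545393571197
```

Yaw is 38° and the goal is about 13°, so 25° more.

Request:
{"op": "step_arm", "data": {"commands": [0,5.2,1.0,3,0,0,0,0,5.2,1.0,3,0,0,0,0,5.2,0.9,3,0,0,0,0,5.2,0.9,3,0,0,0,0,5.2,0.9,3,0,0,0,0,5.2,0.9,3,0,0,0,0,5.2,0.8,3,0,0,0,0,5.2,0.8,3,0,0,0]}}

```text
time_s: 7.78
tool_pos: [0.5913, 0.0028, 0.0422]
tcp_rot: [0.554, 0.436, 0.56, -0.435]
force: [-5.8, 7.4, 2.6]
gripper_width: 0.0427
```

```bash
python3 -c "
from h import *
plan([]);rel()
im=snap('top','t3.png');cv2.imwrite('pics/t3c.png',cv2.convertScaleAbs(cv2.resize(im[80:330,180:400,::-1],None,fx=2.4,fy=2.4),alpha=1.6))"
```

```text
t 7.7833 p [591.3   2.8  42.2] F [-5.8  7.4  2.6] x [-0.007  0.006 -1.   ] yaw 14.0 w 0.04272564271220672 q6 1.3288879339069632
D 109.63346561593062 e 10.0365135035247
```

View pics/t3c.png

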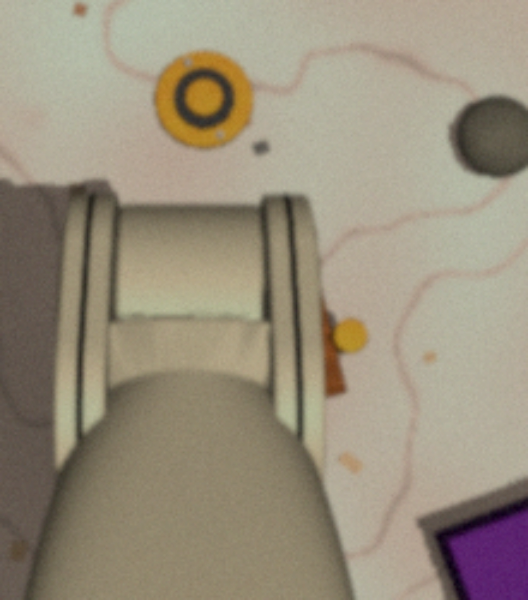

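The box's side lies against the post at crop (335,350). I'll back off and rise.

Request:
{"op": "step_arm", "data": {"commands": [0,0,-2,0,0,0,0,0,0,-3,0,0,0,0,0,0,-5,0,0,0,0,0,0,-10,0,0,0,0,0,0,-10,0,0,0,0,0,0,0,0,0,0,0,-35,0,0,0,0,0,0,-35,0,0,0,0,0,0]}}

```text
time_s: 8.5
tool_pos: [0.5842, 0.0291, 0.1115]
tcp_rot: [0.556, 0.433, 0.559, -0.437]
force: [1.1, 0.6, 0.1]
gripper_width: 0.043
```

Request:
{"op": "step_arm", "data": {"commands": [-35,0,0,0,0,0,0,-35,0,0,0,0,0,0,-35,0,0,0,0,0,0,0,-35,0,0,0,0,0,0,-40,0,0,0,0,0,0,-40,0,0,0,0,0,0,-40,0,0,0,0,0,0,-40,0,0,0,0,0]}}

```text
time_s: 9.17
tool_pos: [0.3956, -0.0188, 0.2183]
tcp_rot: [0.558, 0.435, 0.557, -0.435]
force: [-0.7, -0.0, 0.3]
gripper_width: 0.0424
```

Run:
```python
from h import *
plan([])
im=snap('top','t4.png')[:,:,::-1].copy();snap('scene','s4.png')
hsv=cv2.cvtColor(im,cv2.COLOR_BGR2HSV)
m=cv2.inRange(hsv,(3,120,40),(16,255,255)); m[:40]=0
cs,_=cv2.findContours(m,0,2)
for k in cs:
    if cv2.contourArea(k)>500:
        r=cv2.minAreaRect(k); print(r,ray("top",*r[0],.05),[ray("top",*q,.05)[:2].tolist() for q in cv2.boxPoints(r)])
cv2.imwrite('pics/t4b.png',cv2.convertScaleAbs(im,alpha=1.6))
```

```text
t 9.1667 p [395.6 -18.8 218.3] F [-0.7 -0.   0.3] x [ 0.001 -0.    -1.   ] yaw 14.1 w 0.04243772475628426 q6 1.2783837328308365
((141.52865600585938, 249.30255126953125), (70.7903060913086, 33.67926788330078), 61.38954162597656) [0.5599 0.1901 0.05  ] [[0.5969, 0.2418], [0.6232, 0.1948], [0.5229, 0.1386], [0.4972, 0.1854]]
((291.1634521484375, 221.9292755126953), (54.4077262878418, 56.6427001953125), 77.90524291992188) [ 0.6047 -0.0519  0.05  ] [[0.6384, 0.0027], [0.6583, -0.0881], [0.5711, -0.1064], [0.5517, -0.016]]
```

View pics/t4b.png

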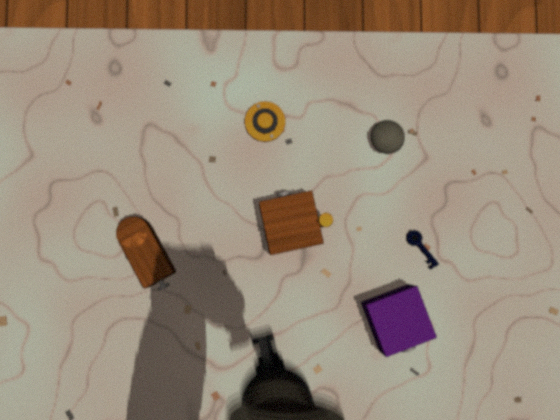

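The box centre is at (0.605, -0.052) with a yaw of about 12.3°. The plate lies about 183 mm ahead of the lock and 4 mm off its line. The box is about 54 mm from the post centre, and the shoe tree hasn't moved.

Request:
{"op": "step_arm", "data": {"commands": [0,0,0,0,0,0,0,0,0,0,0,0,0,0]}}

```text
time_s: 9.43
tool_pos: [0.3985, -0.0185, 0.2191]
tcp_rot: [0.558, 0.436, 0.556, -0.435]
force: [0.1, 1.0, 0.6]
gripper_width: 0.0422
```

```bash
python3 -c "
from rig import bot
print(bot.finish_job())"
```

```text
the job is handed in; nothing more can be done
None
```

I pushed the cedar box flat against the brass post with both half-open fingertips. I then swung it about 82° clockwise around the post, backed off and handed in at about 9.5 s; the hand-in gives no verdict.

- **Final pose (top camera):** the lock's line passes about 4 mm from the plate's centre (limit 45 mm). The plate's centre is about 183 mm ahead of the box's centre (at least 105 mm needed). The box's centre is about 54 mm from the post's (limit 100 mm).
- **Contact on the way round:** the tool felt about 7–9 N at each reading during the swing. Its distance to the post stayed at about 110 mm, so the box was still pressed on the post. I had no direct reading of the force between box and post.
- **Everything else:** the shoe tree block is within about 1 mm of where it lay, and the arm is clear with nothing touching it. In the top view the box stands flat. I saved a last side view but didn't look at it. None of the checks failed or disagreed.

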